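Weigh the tall specimen jar from the dry cabinet

ROBOT

A 7-joint arm with a two-finger parallel gripper is mounted at the origin on the work surface. World frame = base frame: x ahead of the robot, y to its left, z up, the work surface at z = 0. Lengths are in m, angles in degrees, forces in N, time in s.
With the tool pointing down it reaches from about 0.35 to 0.9 m from the base axis. Payload 7.2 kg.
Tool frame: the origin (TCP) lies where the fingers leave the gripper's body, on its centre line; the fingertips stand 73 mm ahead of it and the grasp point (between the pads) lies 54 mm ahead of it; z points along the fingers, y is the line along which they close (so a half turn about z gives the same grasp; the last joint's range is limited). The gripper opens to 85 mm and grips with 20 to 120 N. Pads are 22 mm wide; open, the fingers measure 114 mm over their backs; the gripper's body (76 mm by 85 mm) begins 54 mm behind the grasp point. The pads swing forward as they close: fully open they stand 13 mm farther back than shut.
Start: joints at [60.378, 23.554, -0.728, 91.456, 0.321, 64.991, -4.71], TCP at [0.271, -0.563, 0.304] pointing down, gripper open.
Joint ranges: [-169.25, 169.25], [-16.82, 113.86], [-84.01, 82.57], [7.8, 145.47], [-59.2, 239.2], [7.22, 106.19], [-163.78, 163.78]. Speed limits (degrees/s): [136.94, 136.94, 172.46, 172.46, 180, 180, 180].

INTERFACE

Orientations are given as [roll, pitch, yaw] about the fixed x, y, z axes, in that order (R = Rz(yaw) Ry(pitch) Rx(roll)).
In Python, from bench import monitor, viewer, sign_off gives the robot as it stands. The module is installed in compiled form; this text tells all that it offers.
- The arm moves only by the tool step_arm, never from a script. Its argument "moves" is a list of rows, each a list of 3 entries, a list of its own where there are three numbers: the finger opening in cm, from 0 to 8.54, then the shift along the world's x, y, z in cm, then the turn, a rotation vector about the world's x, y, z in degrees. In form: [[claw, [x, y, z], [rx, ry, rz]], ...]. A call has 1 to 12 rows; each row shifts and turns the commanded pose from where the row before left it; what a row does not reach is not made up. A row lasts 1/10 s, in which the tool goes at most 50 mm and 8.59 degrees, less where a joint would pass 70% of its speed; a pose out of reach is approached as far as the arm can. A call is refused whole if a number of a shift passes 5 or a number of a turn 8.59, either way. A call with a gripper value outside its range is refused whole. The fingers move at their own pace and stop on an object; "newtons" is the grip in N (left out, the last holds). Time passes only in rows, so rows that do not move let the fingers close. It gives the time, the measured TCP pose, the force, the opening and the grip force at its end, in the units of the state.
- monitor.state(): the state, without advancing time (a new reading comes with each control period).
- viewer.capture(name): name is "scene" or "top"; returns the picture (420x560x3 uint8, red, green, blue); there is no depth.
- viewer.calibration(name): a dict with "K" (3x3 intrinsics, pixels), "xyz" and "attitude" of the camera in the world. Camera axes: x right, y up, looking along -z (the intrinsics and any distortion apply to the point x, -y, -z); pixel columns grow to the right and rows downward; lengths in m; the calibration is good to about 2 mm. A picture is of the moment at which its call begins. calibration takes no time and is no camera call.
- sign_off(): hands the job in; it is judged then, once.
Trained networks look in the newest picture that a camera, given by its name, has taken for a name from the list of things; names that differ only in an ending like _2 or _b are one class to them, and where a whole thing is asked for, a point or a joint stands for the part that bears it (a point fixed in the world has none). Each returns a list of dicts, best first, with "confidence" (0 to 1); they miss things now and then, are a little off and sometimes report something else, mostly with a low value. They report only what shows in the picture. A call takes as long as a camera call. They do not tell look-alikes from the thing itself.
- viewer.regions_of(camera, label): "pixels" (420x560 bool, what is visible of it) and "pixel" ([column, row] in pixels, amid what is visible of it).
The state is a dict: "clock": time; "joints": joint angles; "dq": joint speeds; "effort": joint torques, N m; "tcp_pos": TCP position; "eef_rot": TCP orientation; "ft_force": force on the tool from outside, world axes, zero at the start; "moment": the same for the moment, N m; "opening": finger opening in m; "finger_force": force on a finger pad.
Only numpy, scipy, OpenCV 4.12 (cv2) and the standard library are available. Lean on these libraries where they do the work, as an engineer would, in place of code of your own. Each camera call takes 0.05 s, during which the arm holds its last target. There are 200 camera calls.

TASK

Reach down through the round port in the roof of the dry-storage cabinet, lift the tall, slim specimen jar off its pedestal and out through the port, and set it down gently, upright, in the middle of the laboratory balance's round pan, then let go. Leave the squat jar on its own pedestal where it stands, and do not bump hard against the cabinet.

Things in the scene. Friction and masses are not known exactly. Their poses are not given: they have to be found in the camera images.
- tall_jar_center (a point): Centre (half-way up) of the jar to weigh: upright white plastic cylinder 32 mm in diameter, 70 mm high, its top 14 mm a white cap of the same diameter; about 90 g. It stands loose on one of the cabinet's two pedestals, near the port's centre: centre 90 mm and top 125 mm above the bench, top 13 mm below the roof's upper face. z is its own axis, up.
- squat_jar_center (a point): Centre (half-way up) of the squat jar, a bystander: white plastic with a white cap, 46 mm in diameter and 36 mm high, on the other pedestal. It must stay where it is. z is its own axis, up.
- cabinet: Low closed box with clear walls, fixed; origin under its middle at bench height. 210 mm along x, 400 along y, 138 high. Opaque grey roof 8 mm thick with two round ports 150 mm in diameter at y = +95 and -95 mm, x = 0. Under each port's centre is a fixed pedestal, top 72 mm in diameter, 55 mm above the bench, each with one jar; which one varies. No other way in.
- pan (a point): Centre of the upper face of the balance's round steel pan, 120 mm in diameter, flat and rigid, 80 mm above the bench. The balance is a fixed white box 260 mm along x by 200 mm along y (58 mm high, middle 30 mm to -x of the pan's centre in its own frame); nothing stands above the pan. z is up.
There are look-alikes about, which are no part of the job. What is shaped like the part that bears tall_jar_center but orange or purple is not meant.

How it is judged:
By the outcome, as a careful person would: the job done as asked, in the order asked, and still so for the second after the job is handed in, with the robot touching nothing.
It also fails if it takes over 45 s, if anything falls off the work surface, if the arm or the gripper's body presses on something with over 40 N, if the wrist force passes 120 N, or if a joint passes its speed limit or range.

## Working session

There is one attempt and no reset: what is moved stays moved. The work goes in short steps, Python scripts to look and compute and a tool call to move; the robot and the scene stay as the last step left them, time stands still between calls to the robot, and variables do not carry over. Pictures are saved under pics/ and viewed, at most 10 in all, crops included, and the job is handed in when it is done.

Besides the shell and the picture viewer there is one more tool, called after "Call:" in YAML: its name, and indented under it one key for each argument. step_arm: Moves the arm, as the interface text tells. Its arguments: {"type":"object","properties":{"moves":{"type":"array"},"newtons":{"type":"number"}},"required":["moves"]}

```bash
mkdir -p pics
python3 - <<'E'
from bench import monitor, viewer
import cv2,numpy as np
s=monitor.state();print({k:np.round(s[k],3) for k in ('clock','tcp_pos','eef_rot','opening','ft_force')})
ims=[]
for c in('scene','top'):
    im=viewer.capture(c);cv2.imwrite(f'pics/{c}.png',im[:,:,::-1])
    k=viewer.calibration(c);print(c,k)
    for l in('tall_jar_center','squat_jar_center','cabinet','pan'):
        print(l,[(round(d['confidence'],2),np.round(d['pixel']),int(d['pixels'].sum())) for d in viewer.regions_of(c,l)])
E
```

```text
{'clock': np.float64(0.0), 'tcp_pos': array([ 0.271, -0.563,  0.303]), 'eef_rot': array([-1.79906e+02,  6.00000e-03,  2.57140e+01]), 'opening': np.float64(0.085), 'ft_force': array([-0.337, -0.073, -0.62 ])}
scene {'K': array([[473.5631402 ,   0.        , 274.81034953],
       [  0.        , 473.5631402 , 207.59961232],
       [  0.        ,   0.        ,   1.        ]]), 'xyz': array([ 0.97044968, -0.55883378,  1.1144759 ]), 'attitude': array([35.86341937,  0.20536202, 38.12477626])}
tall_jar_center [(0.78, array([293., 146.]), 195), (0.48, array([335., 164.]), 244)]
squat_jar_center [(0.84, array([308., 216.]), 312)]
cabinet [(0.84, array([320., 197.]), 11847)]
pan [(0.72, array([172., 341.]), 9937)]
top {'K': array([[451.58889127,   0.        , 287.6733244 ],
       [  0.        , 451.58889127, 214.53381006],
       [  0.        ,   0.        ,   1.        ]]), 'xyz': array([0.32475688, 0.02167992, 1.07404403]), 'attitude': array([  9.49882357,  -0.40823825, -91.34193185])}
tall_jar_center [(0.72, array([115., 261.]), 317), (0.51, array([180., 184.]), 283), (0.49, array([170., 267.]), 236)]
squat_jar_center [(0.64, array([265., 172.]), 362)]
cabinet [(0.66, array([217., 178.]), 19085)]
pan [(0.76, array([458., 198.]), 10066), (0.58, array([180., 183.]), 300)]
```

View pics/scene.png

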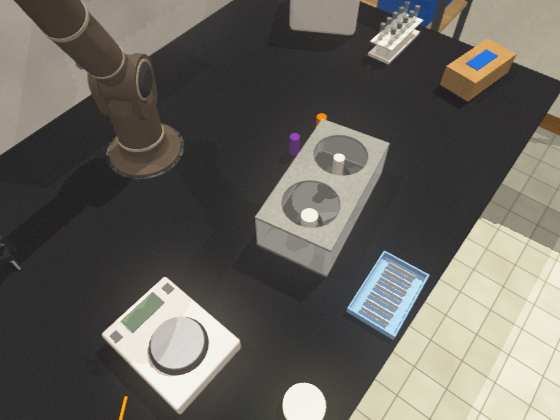

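View pics/top.png

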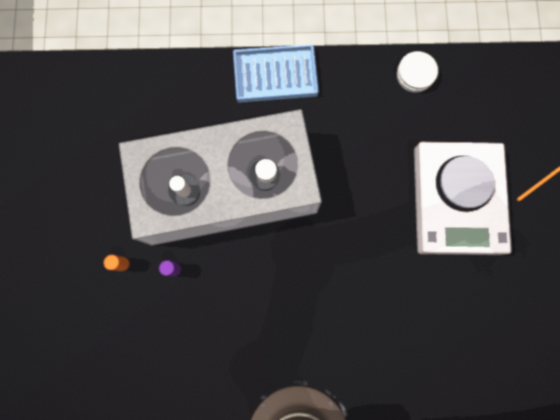

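The top view shows orange (115,262), purple (168,268) and white (178,184, in the left port). The scene view shows orange (321,118), purple (295,143) and white (338,163). Only the white one, slim and standing in a port, fits tall_jar. The squat jar is at top (265,170) and scene (309,216), and the loose white disc at (417,71) isn't part of the job. I'll enlarge a crop to confirm.

```bash
cat > h.py <<'E'
from bench import monitor, viewer
import cv2,numpy as np
from scipy.spatial.transform import Rotation as R
def cam(c):
    k=viewer.calibration(c); return k['K'],np.array(k['xyz']),R.from_euler('xyz',k['attitude'],degrees=True).as_matrix()
def back(c,px,z):
    K,t,A=cam(c); d=A@(np.array([1,-1,-1])*(np.linalg.inv(K)@[px[0],px[1],1])); return t+d*(z-t[2])/d[2]
def proj(c,P):
    K,t,A=cam(c); p=(np.atleast_2d(P)-t)@A*[1,-1,-1]; p=p@K.T; return p[:,:2]/p[:,2:]
E
python3 - <<'E'
from h import *
T=cv2.imread('pics/top.png');S=cv2.imread('pics/scene.png')
a=cv2.resize(T[130:230,110:310],None,fx=4,fy=4,interpolation=3)[:, :400*2]
b=cv2.resize(S[130:230,270:370],None,fx=2,fy=2,interpolation=3)
out=np.zeros((600,800,3),np.uint8);out[:400,:]=a;out[400:,:200]=b
out[400:,200:600]=cv2.resize(T[150:200,420:520],None,fx=4,fy=4)
cv2.imwrite('pics/crop.png',out)
for c,tz in(('top',0),('scene',0)):
    for l,z in(('tall_jar_center',.09),('squat_jar_center',.073),('pan',.08)):
        for d in viewer.regions_of(c,l):
            m=d['pixels'].astype(np.uint8);ys,xs=np.nonzero(m)
            cen=(xs.mean(),ys.mean());print(c,l,round(d['confidence'],2),np.round(cen,1),(xs.min(),xs.max(),ys.min(),ys.max()),np.round(back(c,cen,z),4))
E
```

```text
top tall_jar_center 0.72 [116.2 262.7] (np.int64(104), np.int64(128), np.int64(255), np.int64(270)) [0.3918 0.3844 0.09  ]
top tall_jar_center 0.51 [179.7 186.2] (np.int64(170), np.int64(190), np.int64(176), np.int64(196)) [0.5585 0.25   0.09  ]
top tall_jar_center 0.49 [169.  268.1] (np.int64(160), np.int64(179), np.int64(261), np.int64(275)) [0.3775 0.2701 0.09  ]
top squat_jar_center 0.64 [265.9 170.6] (np.int64(256), np.int64(275), np.int64(160), np.int64(182)) [0.5949 0.0581 0.073 ]
top pan 0.76 [461.2 198.5] (np.int64(414), np.int64(510), np.int64(142), np.int64(254)) [ 0.5188 -0.3807  0.08  ]
top pan 0.58 [179.6 186.2] (np.int64(169), np.int64(190), np.int64(176), np.int64(196)) [0.5609 0.2525 0.08  ]
scene tall_jar_center 0.78 [293.7 144.2] (np.int64(289), np.int64(299), np.int64(134), np.int64(155)) [0.4116 0.2376 0.09  ]
scene tall_jar_center 0.48 [337.4 163.8] (np.int64(331), np.int64(344), np.int64(153), np.int64(174)) [0.5559 0.2534 0.09  ]
scene squat_jar_center 0.84 [308.8 217.7] (np.int64(300), np.int64(318), np.int64(208), np.int64(227)) [0.5947 0.0608 0.073 ]
scene pan 0.72 [171.6 342.9] (np.int64(102), np.int64(239), np.int64(277), np.int64(412)) [ 0.5545 -0.4085  0.08  ]
```

View pics/crop.png

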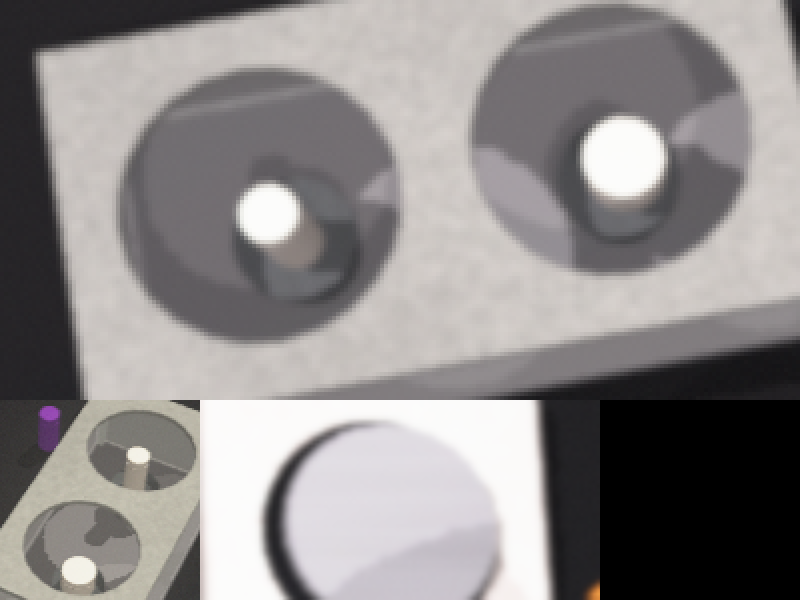

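The crop confirms it: a slim white jar with a white top at top (177,183) and scene (338,157), in the +y port. The squat one sits in the other port at (265,169). Next I'll measure the cap, port and pan centres precisely.

Run:
```python
from h import *
def cap(c,box,z,thr):
    im=cv2.imread(f'pics/{c}.png').astype(int).min(2);x0,x1,y0,y1=box
    m=im[y0:y1,x0:x1]>thr;ys,xs=np.nonzero(m);e=(xs.mean()+x0,ys.mean()+y0)
    print(c,m.sum(),np.round(e,2),np.round(back(c,e,z),4))
cap('top',(165,195,172,200),.125,225);cap('top',(252,282,155,185),.091,225)
cap('scene',(325,350,145,175),.125,190);cap('scene',(295,322,203,230),.091,190)
# pan: fit projected circle r=.06 at z .08 by optimizing contrast of inside/outside ring
from scipy.optimize import minimize
from scipy.ndimage import map_coordinates
th=np.linspace(0,2*np.pi,180,endpoint=False)
def fit(c,p0,r,z):
    g=cv2.GaussianBlur(cv2.imread(f'pics/{c}.png'),(0,0),.8).astype(float).mean(2)
    def s(p,rr):
        P=np.c_[p[0]+rr*np.cos(th),p[1]+rr*np.sin(th),np.full(180,z)];q=proj(c,P);return map_coordinates(g,[q[:,1],q[:,0]],order=1)
    f=lambda p:-np.mean(np.minimum(abs(s(p,r+.002)-s(p,r-.002)),30))
    best=min(((f(p0+np.array([a,b])/1000),a,b) for a in range(-20,21) for b in range(-20,21)))
    print(c,'circle',np.round(best[0],2),p0+np.array(best[1:])/1000)
fit('top',back('top',(473,183),.08)[:2].round(3) if 0 else back('top',(467,182),.08)[:2].round(3),.06,.08)
fit('scene',back('scene',(179,343),.08)[:2].round(3),.06,.08)
for c,p,q in(('top',(175,181),(263,164)),('scene',(340,156),(311,203))):
    fit(c,back(c,p,.138)[:2].round(3),.075,.138);fit(c,back(c,q,.138)[:2].round(3),.075,.138)
```

```text
top 149 [176.52 182.96] [0.5576 0.2487 0.125 ]
top 296 [265.35 168.9 ] [0.594  0.0585 0.091 ]
scene 73 [339.03 157.22] [0.5602 0.2485 0.125 ]
scene 189 [309.04 214.65] [0.5961 0.0585 0.091 ]Traceback (most recent call last):
  File "<stdin>", line 19, in <module>
  File "<stdin>", line 17, in fit
  File "<stdin>", line 17, in <genexpr>
  File "<stdin>", line 16, in <lambda>
  File "<stdin>", line 15, in s
  File "h.py", line 9, in proj
    K,t,A=cam(c); p=(np.atleast_2d(P)-t)@A*[1,-1,-1]; p=p@K.T; return p[:,:2]/p[:,2:]
          ~~~^^^
  File "h.py", line 5, in cam
    k=viewer.calibration(c); return k['K'],np.array(k['xyz']),R.from_euler('xyz',k['attitude'],degrees=True).as_matrix()
ValueError: time passes only in moves, steps and waits
```

```bash
sed -i 's/^def cam/from functools import lru_cache\n@lru_cache\ndef cam/' h.py
python3 - <<'E'
from h import *
from scipy.ndimage import map_coordinates
th=np.linspace(0,2*np.pi,180,endpoint=False)
def fit(c,p0,r,z):
    g=cv2.GaussianBlur(cv2.imread(f'pics/{c}.png'),(0,0),.8).astype(float).mean(2)
    def s(p,rr):
        P=np.c_[p[0]+rr*np.cos(th),p[1]+rr*np.sin(th),np.full(180,z)];q=proj(c,P);return map_coordinates(g,[q[:,1],q[:,0]],order=1)
    f=lambda p:-np.mean(np.minimum(abs(s(p,r+.002)-s(p,r-.002)),30))
    best=min(((f(p0+np.array([a,b])/1000),a,b) for a in range(-20,21) for b in range(-20,21)))
    print(c,'circle',np.round(best[0],2),p0+np.array(best[1:])/1000)
fit('top',back('top',(467,182),.08)[:2].round(3),.06,.08)
fit('scene',back('scene',(179,343),.08)[:2].round(3),.06,.08)
for c,p,q in(('top',(175,181),(263,164)),('scene',(340,156),(311,203))):
    fit(c,back(c,p,.138)[:2].round(3),.075,.138);fit(c,back(c,q,.138)[:2].round(3),.075,.138)
print(monitor.state()['clock'])
E
```

```text
top circle -24.81 [ 0.556 -0.401]
scene circle -26.11 [ 0.561 -0.4  ]
top circle -29.98 [0.56 0.25]
top circle -29.24 [0.592 0.063]
scene circle -28.06 [0.561 0.25 ]
scene circle -28.27 [0.595 0.063]
0.8
```

Call:
step_arm:
  moves:
    - [6.5, [1.4, 4, 0], [0, 0, 0]]
    - [6.5, [1.4, 4, 0], [0, 0, 0]]
    - [6.5, [1.4, 4, 0], [0, 0, 0]]
    - [6.5, [1.4, 4, 0], [0, 0, 0]]
    - [6.5, [1.4, 4, 0], [0, 0, 0]]
    - [6.5, [1.4, 4, 0], [0, 0, 0]]
    - [6.5, [1.4, 4, 0], [0, 0, 0]]
    - [6.5, [1.4, 4, 0], [0, 0, 0]]
    - [6.5, [1.4, 4, 0], [0, 0, 0]]
    - [6.5, [1.4, 4, 0], [0, 0, 0]]
    - [6.5, [1.4, 4, 0], [0, 0, 0]]
    - [6.5, [1.4, 4, 0], [0, 0, 0]]

```text
clock: 2.0
tcp_pos: [0.4395, -0.0815, 0.3043]
eef_rot: [180.0, -0.0, 25.7]
ft_force: [1.0, -1.5, 0.0]
opening: 0.065
finger_force: 0.0
```

Call:
step_arm:
  moves:
    - [6.5, [1.4, 4, 0], [0, 0, 0]]
    - [6.5, [1.4, 4, 0], [0, 0, 0]]
    - [6.5, [1.4, 4, 0], [0, 0, 0]]
    - [6.5, [1.4, 4, 0], [0, 0, 0]]
    - [6.5, [1.4, 4, 0], [0, 0, 0]]
    - [6.5, [1.4, 4, 0], [0, 0, 0]]
    - [6.5, [1.4, 4, 0], [0, 0, 0]]
    - [6.5, [1.4, 3, 0], [0, 0, 0]]
    - [6.5, [0, 1, 0], [0, 0, 0]]
    - [6.5, [0, 0, 0], [0, 0, 0]]
    - [6.5, [0, 0, 0], [0, 0, 0]]

```text
clock: 3.1
tcp_pos: [0.551, 0.2357, 0.3037]
eef_rot: [180.0, 0.1, 25.7]
ft_force: [0.1, -0.2, -0.4]
opening: 0.0647
finger_force: 0.0
```

Call:
step_arm:
  moves:
    - [6.5, [0.8, 1.3, 0], [0, 0, 0]]
    - [6.5, [0, 0, -2], [0, 0, 0]]
    - [6.5, [0, 0, -2], [0, 0, 0]]
    - [6.5, [0, 0, -2], [0, 0, 0]]
    - [6.5, [0, 0, -2], [0, 0, 0]]
    - [6.5, [0, 0, 0], [0, 0, 0]]
    - [6.5, [0, 0, 0], [0, 0, 0]]

```text
clock: 3.8
tcp_pos: [0.5594, 0.2484, 0.2245]
eef_rot: [180.0, 0.0, 25.6]
ft_force: [0.2, 0.8, 0.8]
opening: 0.0653
finger_force: 0.0
```

Run:
```python
from h import *
for c,(x0,x1,y0,y1) in(('top',(110,310,130,230)),('scene',(240,440,90,190))):
    im=viewer.capture(c)[:,:,::-1]
    c1=cv2.resize(im[y0:y1,x0:x1],None,fx=3,fy=3,interpolation=3)
    out=c1 if c=='top' else np.vstack([out,c1])
cv2.imwrite('pics/above.png',out);s=monitor.state();print(s['tcp_pos'])
```

```text
[0.55979339 0.24941675 0.22540099]
```

View pics/above.png

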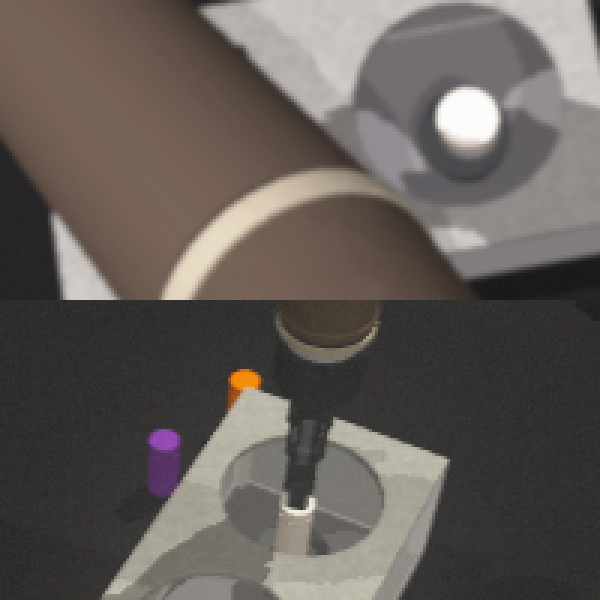

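The top view has the arm over the port. In the scene view the fingers hang over the port, centred over the white jar's cap (crop 297,505), and line up with it. I'll descend.

Call:
step_arm:
  moves:
    - [6.5, [0, 0, -1], [0, 0, 0]]
    - [6.5, [0, 0, -1], [0, 0, 0]]
    - [6.5, [0, 0, -1], [0, 0, 0]]
    - [6.5, [0, 0, -1], [0, 0, 0]]
    - [6.5, [0, 0, -1], [0, 0, 0]]
    - [6.5, [0, 0, -1], [0, 0, 0]]
    - [6.5, [0, 0, -1], [0, 0, 0]]
    - [6.5, [0, 0, 0], [0, 0, 0]]
    - [6.5, [0, 0, 0], [0, 0, 0]]

```text
clock: 4.8
tcp_pos: [0.5591, 0.25, 0.1537]
eef_rot: [-180.0, 0.0, 25.7]
ft_force: [0.2, 0.4, -0.0]
opening: 0.0653
finger_force: 0.0
```

Call:
step_arm:
  moves:
    - [5, [0, 0, 0], [0, 0, 0]]
    - [4, [0, 0, 0], [0, 0, 0]]
    - [3.5, [0, 0, 0], [0, 0, 0]]
    - [3.2, [0, 0, 0], [0, 0, 0]]
    - [2.5, [0, 0, 0], [0, 0, 0]]
    - [2.5, [0, 0, 0], [0, 0, 0]]
    - [2.5, [0, 0, 0], [0, 0, 0]]
    - [2.5, [0, 0, 0], [0, 0, 0]]
  newtons: 30

```text
clock: 5.6
tcp_pos: [0.5593, 0.2499, 0.1543]
eef_rot: [180.0, -0.0, 25.7]
ft_force: [-0.6, -1.1, 5.3]
opening: 0.0302
finger_force: 29.7
```

Call:
step_arm:
  moves:
    - [2.5, [0, 0, 0.5], [0, 0, 0]]
    - [2.5, [0, 0, 0.5], [0, 0, 0]]
    - [2.5, [0, 0, 1], [0, 0, 0]]
    - [2.5, [0, 0, 1], [0, 0, 0]]
    - [2.5, [0, 0, 2], [0, 0, 0]]
    - [2.5, [0, 0, 2], [0, 0, 0]]
    - [2.5, [0, 0, 2], [0, 0, 0]]
    - [2.5, [0, 0, 2], [0, 0, 0]]
    - [2.5, [0, 0, 2], [0, 0, 0]]
    - [2.5, [0, 0, 1], [0, 0, 0]]
    - [2.5, [0, 0, 0], [0, 0, 0]]
    - [2.5, [0, 0, 0], [0, 0, 0]]

```text
clock: 6.8
tcp_pos: [0.559, 0.2497, 0.2935]
eef_rot: [180.0, 0.0, 25.7]
ft_force: [-0.9, -0.3, -1.5]
opening: 0.0303
finger_force: 29.8
```

Run:
```python
from h import *
im=viewer.capture('scene')[:,:,::-1]
cv2.imwrite('pics/lift.png',cv2.resize(im[50:200,240:440],None,fx=4,fy=4,interpolation=3));s=monitor.state();print(s['tcp_pos'],s['opening'],s['ft_force'],s['moment'])
p=s['tcp_pos']
for dz in(-.029,-.099):
  q=proj('scene',p+[0,0,dz])[0];print((q-[240,50])*4)
```

```text
[0.55881653 0.24959193 0.29294354] 0.029958872029146665 [ 0.47008873 -0.58988338 -1.48070725] [-0.01276993  0.01627181  0.02507501]
[418.36396228 280.68829919]
[406.24129989 357.66043213]
```

View pics/lift.png

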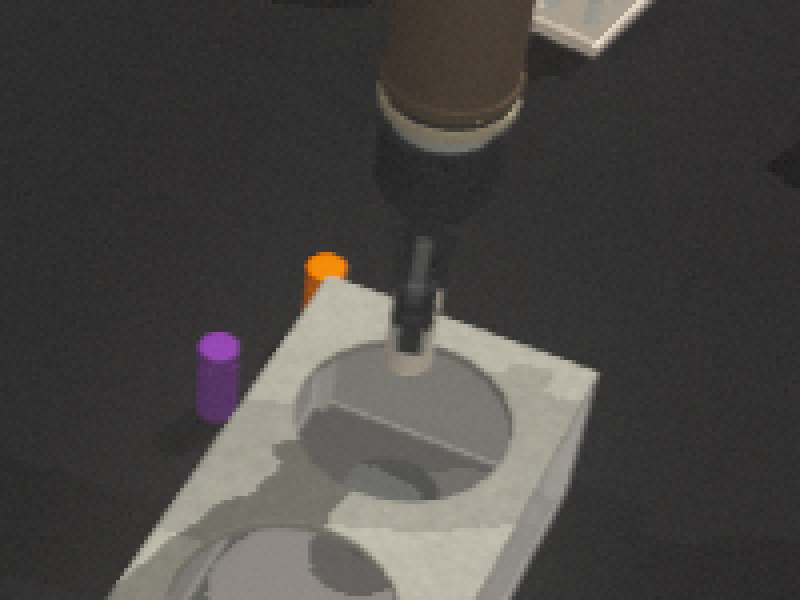

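The jar is held upright between the fingers (crop 410,340), and the port is empty below it. I'll carry it to the pan.

Call:
step_arm:
  moves:
    - [2.5, [0, -1, 0], [0, 0, 0]]
    - [2.5, [0, -2, 0], [0, 0, 0]]
    - [2.5, [0, -3, 0], [0, 0, 0]]
    - [2.5, [0, -3, 0], [0, 0, 0]]
    - [2.5, [0, -3, 0], [0, 0, 0]]
    - [2.5, [0, -3, 0], [0, 0, 0]]
    - [2.5, [0, -3, 0], [0, 0, 0]]
    - [2.5, [0, -3, 0], [0, 0, 0]]
    - [2.5, [0, -3, 0], [0, 0, 0]]
    - [2.5, [0, -3, 0], [0, 0, 0]]
    - [2.5, [0, -3, 0], [0, 0, 0]]
    - [2.5, [0, -3, 0], [0, 0, 0]]

```text
clock: 8.05
tcp_pos: [0.5584, -0.0822, 0.2931]
eef_rot: [-180.0, 0.1, 25.7]
ft_force: [1.1, 0.0, -1.4]
opening: 0.0301
finger_force: 29.8
```

Call:
step_arm:
  moves:
    - [2.5, [0, -3, 0], [0, 0, 0]]
    - [2.5, [0, -3, 0], [0, 0, 0]]
    - [2.5, [0, -3, 0], [0, 0, 0]]
    - [2.5, [0, -3, 0], [0, 0, 0]]
    - [2.5, [0, -3, 0], [0, 0, 0]]
    - [2.5, [0, -3, 0], [0, 0, 0]]
    - [2.5, [0, -3, 0], [0, 0, 0]]
    - [2.5, [0, -3, 0], [0, 0, 0]]
    - [2.5, [0, -3, 0], [0, 0, 0]]
    - [2.5, [0, -2, 0], [0, 0, 0]]
    - [2.5, [0, -1, 0], [0, 0, 0]]
    - [2.5, [0, 0, 0], [0, 0, 0]]

```text
clock: 9.25
tcp_pos: [0.5585, -0.3813, 0.2931]
eef_rot: [-180.0, 0.0, 25.6]
ft_force: [-0.5, 0.0, -0.8]
opening: 0.03
finger_force: 29.8
```

Call:
step_arm:
  moves:
    - [2.5, [0, -1, 0], [0, 0, 0]]
    - [2.5, [0, -1, 0], [0, 0, 0]]
    - [2.5, [0, 0, 0], [0, 0, 0]]
    - [2.5, [0, 0, 0], [0, 0, 0]]
    - [2.5, [0, 0, 0], [0, 0, 0]]

```text
clock: 9.75
tcp_pos: [0.5594, -0.3994, 0.294]
eef_rot: [-180.0, -0.0, 25.8]
ft_force: [-0.1, -0.1, -1.6]
opening: 0.0301
finger_force: 29.9
```

Call:
step_arm:
  moves:
    - [2.5, [0, 0, -1], [0, 0, 0]]
    - [2.5, [0, 0, -1.5], [0, 0, 0]]
    - [2.5, [0, 0, -2], [0, 0, 0]]
    - [2.5, [0, 0, -2], [0, 0, 0]]
    - [2.5, [0, 0, -1.5], [0, 0, 0]]
    - [2.5, [0, 0, -1], [0, 0, 0]]
    - [2.5, [0, 0, -1], [0, 0, 0]]
    - [2.5, [0, 0, 0], [0, 0, 0]]
    - [2.5, [0, 0, 0], [0, 0, 0]]

```text
clock: 10.65
tcp_pos: [0.5594, -0.4002, 0.1942]
eef_rot: [180.0, -0.0, 25.7]
ft_force: [0.4, 0.9, -0.7]
opening: 0.0301
finger_force: 29.9
```

Run:
```python
from h import *
o=[]
for c,(x0,x1,y0,y1) in(('top',(400,540,110,230)),('scene',(90,250,260,400))):
    im=viewer.capture(c)[:,:,::-1]; o.append(cv2.resize(im[y0:y1,x0:x1],(400,400 if c=='scene' else 343),interpolation=3))
o[0]=np.vstack([o[0],np.zeros((57,400,3),np.uint8)])
cv2.imwrite('pics/pan.png',np.hstack(o));s=monitor.state();print(s['tcp_pos'],s['ft_force'])
```

```text
[ 0.55961023 -0.40035176  0.19488798] [ 0.5350632  -0.29129669 -0.3825474 ]
```

View pics/pan.png

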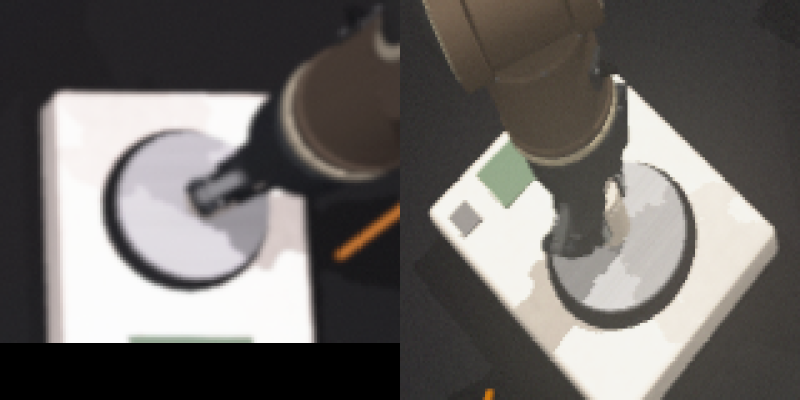

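The jar hangs just above the middle of the pan (top crop 195,205; scene crop 617,235). I'll lower it gently, watching the force.

Call:
step_arm:
  moves:
    - [2.5, [0, 0, -0.5], [0, 0, 0]]
    - [2.5, [0, 0, -0.4], [0, 0, 0]]
    - [2.5, [0, 0, -0.2], [0, 0, 0]]
    - [2.5, [0, 0, 0], [0, 0, 0]]
    - [2.5, [0, 0, -0.1], [0, 0, 0]]
    - [2.5, [0, 0, 0], [0, 0, 0]]
    - [2.5, [0, 0, 0], [0, 0, 0]]

```text
clock: 11.45
tcp_pos: [0.5592, -0.4002, 0.182]
eef_rot: [180.0, -0.0, 25.7]
ft_force: [-0.4, 0.1, -1.0]
opening: 0.0303
finger_force: 29.9
```

Call:
step_arm:
  moves:
    - [2.5, [0, 0, -0.1], [0, 0, 0]]
    - [2.5, [0, 0, 0], [0, 0, 0]]
    - [2.5, [0, 0, -0.1], [0, 0, 0]]
    - [2.5, [0, 0, 0], [0, 0, 0]]
    - [2.5, [0, 0, 0], [0, 0, 0]]

```text
clock: 11.95
tcp_pos: [0.5592, -0.4001, 0.1798]
eef_rot: [-180.0, 0.0, 25.7]
ft_force: [0.0, -0.5, -0.8]
opening: 0.0305
finger_force: 29.9
```

Call:
step_arm:
  moves:
    - [2.5, [0, 0, -0.1], [0, 0, 0]]
    - [2.5, [0, 0, 0], [0, 0, 0]]
    - [2.5, [0, 0, 0], [0, 0, 0]]

```text
clock: 12.25
tcp_pos: [0.5592, -0.4002, 0.1793]
eef_rot: [180.0, -0.0, 25.7]
ft_force: [-1.0, 0.1, 3.1]
opening: 0.0301
finger_force: 30.0
```

It has touched down. I'll open slowly and then go straight up.

Call:
step_arm:
  moves:
    - [3.1, [0, 0, 0], [0, 0, 0]]
    - [3.3, [0, 0, 0], [0, 0, 0]]
    - [3.6, [0, 0, 0], [0, 0, 0]]
    - [4.2, [0, 0, 0], [0, 0, 0]]
    - [5.2, [0, 0, 0], [0, 0, 0]]
    - [6.5, [0, 0, 0], [0, 0, 0]]
    - [6.5, [0, 0, 0], [0, 0, 0]]
    - [6.5, [0, 0, 0], [0, 0, 0]]

```text
clock: 13.05
tcp_pos: [0.5592, -0.4001, 0.1789]
eef_rot: [180.0, 0.0, 25.7]
ft_force: [-0.1, -0.4, -0.4]
opening: 0.065
finger_force: 0.0
```

Call:
step_arm:
  moves:
    - [6.5, [0, 0, 0.5], [0, 0, 0]]
    - [6.5, [0, 0, 1], [0, 0, 0]]
    - [6.5, [0, 0, 2], [0, 0, 0]]
    - [6.5, [0, 0, 3], [0, 0, 0]]
    - [6.5, [0, 0, 3], [0, 0, 0]]
    - [6.5, [0, 0, 3], [0, 0, 0]]
    - [6.5, [0, 0, 2], [0, 0, 0]]
    - [6.5, [-3, 0, 0], [0, 0, 0]]
    - [6.5, [-4, 0, 0], [0, 0, 0]]
    - [6.5, [-4, 0, 0], [0, 0, 0]]
    - [6.5, [-2, 0, 0], [0, 0, 0]]
    - [6.5, [0, 0, 0], [0, 0, 0]]

```text
clock: 14.25
tcp_pos: [0.4261, -0.4012, 0.3255]
eef_rot: [179.9, 0.1, 25.5]
ft_force: [0.3, 0.6, -0.1]
opening: 0.0651
finger_force: 0.0
```

Run:
```python
from h import *
o=[]
for c,(x0,x1,y0,y1) in(('top',(400,540,110,230)),('scene',(90,250,260,400))):
    im=viewer.capture(c)[:,:,::-1]; o.append(cv2.resize(im[y0:y1,x0:x1],(400,400 if c=='scene' else 343),interpolation=3))
    for l,z in(('tall_jar_center',.115),('squat_jar_center',.073)):
        print(c,l,[(round(d['confidence'],2),np.round(d['pixel']),np.round(back(c,d['pixel'],z),3)) for d in viewer.regions_of(c,l)])
o[0]=np.vstack([o[0],np.zeros((57,400,3),np.uint8)])
cv2.imwrite('pics/done.png',np.hstack(o));s=monitor.state();print(s['tcp_pos'],s['ft_force'])
```

```text
top tall_jar_center [(0.89, array([113., 264.]), array([0.389, 0.381, 0.115])), (0.82, array([475., 177.]), array([ 0.559, -0.402,  0.115])), (0.8, array([170., 269.]), array([0.375, 0.261, 0.115]))]
top squat_jar_center [(0.57, array([266., 170.]), array([0.597, 0.057, 0.073]))]
scene tall_jar_center [(0.68, array([291., 146.]), array([0.422, 0.208, 0.115])), (0.59, array([319., 117.]), array([0.419, 0.356, 0.115])), (0.58, array([321., 194.]), array([0.59 , 0.117, 0.115])), (0.54, array([170., 334.]), array([ 0.551, -0.401,  0.115]))]
scene squat_jar_center [(0.78, array([307., 217.]), array([0.59 , 0.061, 0.073]))]
[ 0.43036352 -0.39965208  0.32391524] [ 0.36191928 -0.40343511  0.22215351]
```

View pics/done.png

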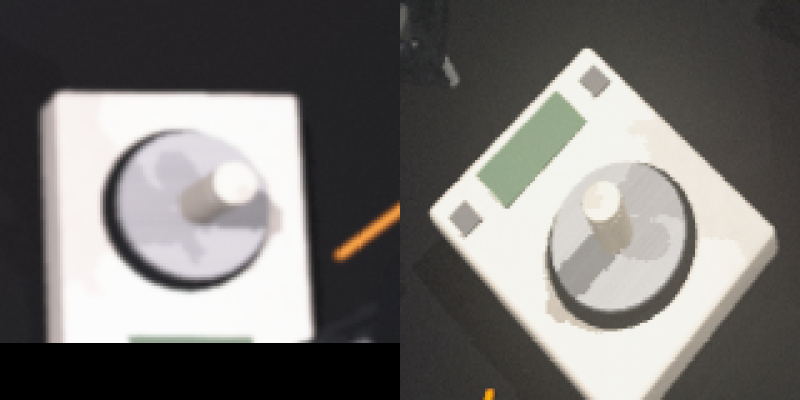

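The jar stands upright at (0.559, -0.402), in the middle of the pan (top crop base about 195,205). The squat jar hasn't moved and the arm is clear.

Call:
step_arm:
  moves:
    - [6.5, [0, 0, 0], [0, 0, 0]]
    - [6.5, [0, 0, 0], [0, 0, 0]]

```text
clock: 14.75
tcp_pos: [0.4297, -0.3999, 0.3236]
eef_rot: [-180.0, -0.0, 25.8]
ft_force: [-0.3, 0.6, -0.1]
opening: 0.0653
finger_force: 0.0
```

```bash
python3 -c "
from bench import sign_off
print(sign_off())"
```

```text
the job is handed in; nothing more can be done
None
```

The tall white jar stands upright in the middle of the balance pan and is released, the squat jar stayed on its pedestal, the arm is clear, and I handed the job in at about 15 s (the hand-in returned no verdict).

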